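Reload the specimen-label dispenser

TASK

Reload the four-lane label dispenser: open its clear hinged cover, take every spent bare cardboard core off its spindle and drop it in the waste-paper bin, and put each fresh label roll that lies on the counter on a spindle of its own, pushed right down onto the turntable. Then shut the cover completely. Leave the tube rack, the bottle and the slide box where they are.

Things in the scene. Friction and masses are not known exactly. Their poses are not given: they have to be found in the camera images.
- dispenser: white open-topped label dispenser, fixed: 170 mm deep (x), 375 wide (y), 75 high, walls 5 mm, inner floor 12 mm above the counter, four upright spindles 90 mm apart in a row along y. Origin on the counter under the middle of the row; x points to its back, away from the robot (outer faces at x = -75 and +95 mm), y to its left, z up. Turned up to 0.12 rad
- lane1 (a point): point on the axis of the leftmost (+y) spindle of the dispenser, at the top face of its turntable, 18 mm above the counter, where the underside of a mounted roll rests. The fixed upright steel spindle is 20 mm in diameter, its tapered tip (8 mm wide at the very top) ends 50 mm above this point; turntable 62 mm across
- lane2 (a point): point on the axis of the second from the left spindle of the dispenser, at the top face of its turntable, 18 mm above the counter, where the underside of a mounted roll rests. The fixed upright steel spindle is 20 mm in diameter, its tapered tip (8 mm wide at the very top) ends 50 mm above this point; turntable 62 mm across
- lane3 (a point): point on the axis of the third from the left spindle of the dispenser, at the top face of its turntable, 18 mm above the counter, where the underside of a mounted roll rests. The fixed upright steel spindle is 20 mm in diameter, its tapered tip (8 mm wide at the very top) ends 50 mm above this point; turntable 62 mm across
- lane4 (a point): point on the axis of the rightmost (-y) spindle of the dispenser, at the top face of its turntable, 18 mm above the counter, where the underside of a mounted roll rests. The fixed upright steel spindle is 20 mm in diameter, its tapered tip (8 mm wide at the very top) ends 50 mm above this point; turntable 62 mm across
- cover (a joint): angle of the clear plastic cover (176 mm by 375 mm by 4 mm, 280 g) about its hinge on top of the back wall: 0 shut, 1.8 at its stop, wide open and leaning back; 0 to 0.25 at the start. The stiff hinge keeps the cover at any angle it is left at; moving it at the handle takes about 2 to 5 N
- cover_handle (a point): centre of the round steel bar of the cover's bow handle: 10 mm thick, 100 mm long, parallel to the hinge, 40 mm off the cover's outer face (the upper one when shut), 168 mm from the hinge, 8 mm from the free front edge; it can turn in a pinching grip. Moves with the cover; axes are the dispenser's when shut
- cover_hinge (a point): middle of the hinge line, which runs along the dispenser's y, 75.5 mm above the counter, 95 mm behind the spindles. At cover angle a the handle bar is x = -0.168 cos a + 0.044 sin a, z = 0.168 sin a + 0.044 cos a (m) from here along the dispenser's x and z. This frame turns with the cover
- bin: grey open waste-paper bin fixed to the counter, 160 mm (x) by 130 mm (y) by 90 mm high, walls and floor 4 mm; origin at the centre of its underside
- roll0: fresh roll of specimen labels lying flat: white paper ring, 58 mm outside, 26 mm bore through its cardboard core, 25 mm tall, 55 g, rigid; origin at the centre of its underside, z along its bore; there are three or four such rolls (an absent one reads None)
- roll1: fresh roll of specimen labels lying flat: white paper ring, 58 mm outside, 26 mm bore through its cardboard core, 25 mm tall, 55 g, rigid; origin at the centre of its underside, z along its bore; there are three or four such rolls (an absent one reads None)
- roll2: fresh roll of specimen labels lying flat: white paper ring, 58 mm outside, 26 mm bore through its cardboard core, 25 mm tall, 55 g, rigid; origin at the centre of its underside, z along its bore; there are three or four such rolls (an absent one reads None)
- roll3: fresh roll of specimen labels lying flat: white paper ring, 58 mm outside, 26 mm bore through its cardboard core, 25 mm tall, 55 g, rigid; origin at the centre of its underside, z along its bore; there are three or four such rolls (an absent one reads None)
- core0: spent label core, a bare brown cardboard tube 33 mm outside, 26 mm bore, 25 mm tall, 12 g, sitting upright on one of the spindles at the start; origin at the centre of its underside, z along its bore; two to four are there (an absent one reads None)
- core1: spent label core, a bare brown cardboard tube 33 mm outside, 26 mm bore, 25 mm tall, 12 g, sitting upright on one of the spindles at the start; origin at the centre of its underside, z along its bore; two to four are there (an absent one reads None)
- core2: spent label core, a bare brown cardboard tube 33 mm outside, 26 mm bore, 25 mm tall, 12 g, sitting upright on one of the spindles at the start; origin at the centre of its underside, z along its bore; two to four are there (an absent one reads None)
- core3: spent label core, a bare brown cardboard tube 33 mm outside, 26 mm bore, 25 mm tall, 12 g, sitting upright on one of the spindles at the start; origin at the centre of its underside, z along its bore; two to four are there (an absent one reads None)
- tube_rack: bystander: white rack of capped blood tubes, 62 mm by 150 mm, 100 mm high; origin at the centre of its underside
- alcohol_bottle: bystander: white bottle 64 mm across, 160 mm high; origin at the centre of its underside
- slide_box: bystander: flat box of microscope slides, 61 mm by 86 mm by 34 mm; origin at the centre of its underside

How it is judged (in metres and radians):
On the way, in this order (a step that is already met when the one before it is completed fails the run):
1. the cover is opened wide (value of joint cover above 1.4 rad), for 0.2 s.
2. with the cover up, every spent core is in the bin and every fresh roll is down on a spindle of its own (((horizontal distance between roll0 and lane1 below 0.006 m and z of roll0 in the frame of lane1 between -0.004 and 0.004 m) or (horizontal distance between roll0 and lane2 below 0.006 m and z of roll0 in the frame of lane2 between -0.004 and 0.004 m) or (horizontal distance between roll0 and lane3 below 0.006 m and z of roll0 in the frame of lane3 between -0.004 and 0.004 m) or (horizontal distance between roll0 and lane4 below 0.006 m and z of roll0 in the frame of lane4 between -0.004 and 0.004 m)) and angle between each of roll0, roll1, roll2, roll3's own z axis and vertical below 0.1 rad and ((horizontal distance between roll1 and lane1 below 0.006 m and z of roll1 in the frame of lane1 between -0.004 and 0.004 m) or (horizontal distance between roll1 and lane2 below 0.006 m and z of roll1 in the frame of lane2 between -0.004 and 0.004 m) or (horizontal distance between roll1 and lane3 below 0.006 m and z of roll1 in the frame of lane3 between -0.004 and 0.004 m) or (horizontal distance between roll1 and lane4 below 0.006 m and z of roll1 in the frame of lane4 between -0.004 and 0.004 m)) and ((horizontal distance between roll2 and lane1 below 0.006 m and z of roll2 in the frame of lane1 between -0.004 and 0.004 m) or (horizontal distance between roll2 and lane2 below 0.006 m and z of roll2 in the frame of lane2 between -0.004 and 0.004 m) or (horizontal distance between roll2 and lane3 below 0.006 m and z of roll2 in the frame of lane3 between -0.004 and 0.004 m) or (horizontal distance between roll2 and lane4 below 0.006 m and z of roll2 in the frame of lane4 between -0.004 and 0.004 m)) and ((horizontal distance between roll3 and lane1 below 0.006 m and z of roll3 in the frame of lane1 between -0.004 and 0.004 m) or (horizontal distance between roll3 and lane2 below 0.006 m and z of roll3 in the frame of lane2 between -0.004 and 0.004 m) or (horizontal distance between roll3 and lane3 below 0.006 m and z of roll3 in the frame of lane3 between -0.004 and 0.004 m) or (horizontal distance between roll3 and lane4 below 0.006 m and z of roll3 in the frame of lane4 between -0.004 and 0.004 m)) and x of core0 in the frame of bin between -0.078 and 0.078 m and y of core0 in the frame of bin between -0.063 and 0.063 m and z of core0 in the frame of bin between -0.005 and 0.075 m and x of core1 in the frame of bin between -0.078 and 0.078 m and y of core1 in the frame of bin between -0.063 and 0.063 m and z of core1 in the frame of bin between -0.005 and 0.075 m and x of core2 in the frame of bin between -0.078 and 0.078 m and y of core2 in the frame of bin between -0.063 and 0.063 m and z of core2 in the frame of bin between -0.005 and 0.075 m and x of core3 in the frame of bin between -0.078 and 0.078 m and y of core3 in the frame of bin between -0.063 and 0.063 m and z of core3 in the frame of bin between -0.005 and 0.075 m and value of joint cover above 0.8 rad), for 0.2 s.
At the end, for the whole second after the job is handed in: Every fresh roll is on a spindle of its own, resting on the turntable (underside within 4 mm of it, centred within 6 mm, level within 0.1 rad); every spent core lies inside the waste bin; all at rest; the cover is shut to within 0.05 rad (((horizontal distance between roll0 and lane1 below 0.006 m and z of roll0 in the frame of lane1 between -0.004 and 0.004 m) or (horizontal distance between roll0 and lane2 below 0.006 m and z of roll0 in the frame of lane2 between -0.004 and 0.004 m) or (horizontal distance between roll0 and lane3 below 0.006 m and z of roll0 in the frame of lane3 between -0.004 and 0.004 m) or (horizontal distance between roll0 and lane4 below 0.006 m and z of roll0 in the frame of lane4 between -0.004 and 0.004 m)) and angle between each of roll0, roll1, roll2, roll3's own z axis and vertical below 0.1 rad and ((horizontal distance between roll1 and lane1 below 0.006 m and z of roll1 in the frame of lane1 between -0.004 and 0.004 m) or (horizontal distance between roll1 and lane2 below 0.006 m and z of roll1 in the frame of lane2 between -0.004 and 0.004 m) or (horizontal distance between roll1 and lane3 below 0.006 m and z of roll1 in the frame of lane3 between -0.004 and 0.004 m) or (horizontal distance between roll1 and lane4 below 0.006 m and z of roll1 in the frame of lane4 between -0.004 and 0.004 m)) and ((horizontal distance between roll2 and lane1 below 0.006 m and z of roll2 in the frame of lane1 between -0.004 and 0.004 m) or (horizontal distance between roll2 and lane2 below 0.006 m and z of roll2 in the frame of lane2 between -0.004 and 0.004 m) or (horizontal distance between roll2 and lane3 below 0.006 m and z of roll2 in the frame of lane3 between -0.004 and 0.004 m) or (horizontal distance between roll2 and lane4 below 0.006 m and z of roll2 in the frame of lane4 between -0.004 and 0.004 m)) and ((horizontal distance between roll3 and lane1 below 0.006 m and z of roll3 in the frame of lane1 between -0.004 and 0.004 m) or (horizontal distance between roll3 and lane2 below 0.006 m and z of roll3 in the frame of lane2 between -0.004 and 0.004 m) or (horizontal distance between roll3 and lane3 below 0.006 m and z of roll3 in the frame of lane3 between -0.004 and 0.004 m) or (horizontal distance between roll3 and lane4 below 0.006 m and z of roll3 in the frame of lane4 between -0.004 and 0.004 m)) and x of core0 in the frame of bin between -0.078 and 0.078 m and y of core0 in the frame of bin between -0.063 and 0.063 m and z of core0 in the frame of bin between -0.005 and 0.075 m and x of core1 in the frame of bin between -0.078 and 0.078 m and y of core1 in the frame of bin between -0.063 and 0.063 m and z of core1 in the frame of bin between -0.005 and 0.075 m and x of core2 in the frame of bin between -0.078 and 0.078 m and y of core2 in the frame of bin between -0.063 and 0.063 m and z of core2 in the frame of bin between -0.005 and 0.075 m and x of core3 in the frame of bin between -0.078 and 0.078 m and y of core3 in the frame of bin between -0.063 and 0.063 m and z of core3 in the frame of bin between -0.005 and 0.075 m and linear speed of each of roll0, roll1, roll2, roll3, core0, core1, core2, core3 below 0.03 m/s and value of joint cover below 0.05 rad); the robot touches nothing.
It fails at once if the tube rack is moved more than 3 cm or tipped (distance of tube_rack from where it was at the start of the episode above 0.03 m or angle between tube_rack's own z axis and vertical above 0.5 rad).
It fails at once if the alcohol bottle is moved more than 3 cm or tipped (distance of alcohol_bottle from where it was at the start of the episode above 0.03 m or angle between alcohol_bottle's own z axis and vertical above 0.5 rad).
It fails at once if the slide box is moved more than 3 cm or tipped (distance of slide_box from where it was at the start of the episode above 0.03 m or angle between slide_box's own z axis and vertical above 0.5 rad).
Of core0, core1, core2, core3 only 2 to 4 are there at a start; the rules pass over those that are not, and their reading is None.
Of roll0, roll1, roll2, roll3 only 3 to 4 are there at a start; the rules pass over those that are not, and their reading is None.
At some moment in a run one of roll0, roll1, roll2, roll3 may be knocked a few centimetres aside while the robot is not near it.
It also fails if it takes over 210 s, if anything falls off the work surface, if the arm or the gripper's body presses on something with over 40 N, if the wrist force passes 120 N, or if a joint passes its speed limit or range.

ROBOT

A 6-joint arm with a two-finger parallel gripper is mounted at the origin on the work surface. World frame = base frame: x ahead of the robot, y to its left, z up, the work surface at z = 0. Lengths are in mm, angles in rad, forces in N, time in s.
With the tool pointing down it reaches from about 300 to 775 mm from the base axis. Payload 14.6 kg.
Tool frame: the origin (TCP) lies midway between the tips of the shut fingers; the grasp point (between the pads) lies 19 mm behind it (manip.grasp_offset is the distance from the TCP to the grasp point, in mm); z points along the fingers, y is the line along which they close (so a half turn about z gives the same grasp; the last joint's range is limited). The gripper opens to 94 mm and grips with 3 to 60 N. Pads are 16 mm wide; open, the fingers measure 119 mm over their backs; the gripper's body (75 mm by 177 mm) begins 78 mm behind the grasp point.
Start: joints at [1.048, 0.3, 1.521, -0, 1.321, -0.067], TCP at [242.095, 493.841, 205.446] pointing down, gripper open.
Joint ranges: [-3.03, 3.03], [-0.79, 2.21], [0.23, 2.52], [-1.04, 4.18], [0, 3.07], [-2.55, 2.55]. Speed limits (rad/s): [2.22, 2.22, 2.57, 3.14, 3.14, 3.14].

INTERFACE

Orientations are given as [roll, pitch, yaw] about the fixed x, y, z axes, in that order (R = Rz(yaw) Ry(pitch) Rx(roll)).
In Python, from cell import manip, viewer gives the robot as it stands. The module is installed in compiled form; this text tells all that it offers.
- The arm moves only by the tool move_arm, never from a script. Its argument "moves" is a list of rows, each a list of 4 numbers: the shift along the tool's x, y, z in m, then the turn about the tool's z in rad. A call has 1 to 12 rows; each row is the pose to reach, as a shift and turn from the pose commanded when the call began, along the tool's axes at that moment; what a row does not reach only later rows make up. A row lasts 1/10 s, in which the tool goes at most 50 mm and 8.59 degrees, less where a joint would pass 70% of its speed; a pose out of reach is approached as far as the arm can. A call with a gripper value outside its range is refused whole. "jaw" is the finger opening in m, from 0 to 0.094, set as the call begins (left out, the last holds). The fingers move at their own pace and stop on an object; "squeeze" is the grip in N (left out, the last holds). Time passes only in rows, so rows that repeat a pose let the fingers close. It gives the time, the measured TCP pose, the force, the opening and the grip force at its end, in the units of the state.
- manip.read_state(): the state, without advancing time (a new reading comes with each control period).
- viewer.camera(name): name is "scene" or "side" or "wrist"; returns a dict with "frame" (400x640x3 uint8, blue, green, red), "z_map" (400x640 float32, mm along the optical axis (not along the pixel's ray), 0 where there is no reading), "fx", "fy", "cx", "cy" (pixels), "origin" and "orientation" of the camera in the world. Camera axes: x right, y down, z forward; pixel columns grow to the right and rows downward; lengths in mm; the calibration is good to about 2 mm. A picture is of the moment at which its call begins.
- manip.sign_off(): hands the job in; it is judged then, once.
The state is a dict: "clock": time; "joints": joint angles; "qd": joint speeds; "effort": joint torques, N m; "eef_pos": TCP position; "eef_rot": TCP orientation; "wrist_force": force on the tool from outside, world axes, zero at the start; "moment": the same for the moment, N m; "finger_gap": finger opening in mm; "finger_force": force on a finger pad.
Only numpy, scipy, OpenCV 4.12 (cv2) and the standard library are available. Lean on these libraries where they do the work, as an engineer would, in place of code of your own. Each camera call takes 0.05 s, during which the arm holds its last target. There are 200 camera calls.

## Working session

There is one attempt and no reset: what is moved stays moved. The work goes in short steps, Python scripts to look and compute and a tool call to move; the robot and the scene stay as the last step left them, time stands still between calls to the robot, and variables do not carry over. Pictures are saved under pics/ and viewed, at most 14 in all, crops included, and the job is handed in when it is done.

Besides the shell and the picture viewer there is one more tool, called after "Emit:" as a command line: name --pt "numbers of a row" for each row, then --argument value for the rest. move_arm: Moves the arm, as the interface text tells. Its arguments: {"type":"object","properties":{"moves":{"type":"array"},"jaw":{"type":"number"},"squeeze":{"type":"number"}},"required":["moves"]}

```bash
mkdir -p pics; ls; cat > h.py <<'E'
import numpy as np, cv2
from cell import manip, viewer
from scipy.spatial.transform import Rotation as R
def rot(o):
    o=np.array(o,float)
    return o if o.shape==(3,3) else (R.from_euler('xyz',o).as_matrix() if o.size==3 else R.from_quat(o).as_matrix())
def cloud(c):
    z=c['z_map'].astype(float);v,u=np.indices(z.shape)
    P=np.stack([(u-c['cx'])/c['fx']*z,(v-c['cy'])/c['fy']*z,z],-1)
    W=P@rot(c['orientation']).T+np.array(c['origin']); W[z==0]=np.nan
    return W
def ray(c,uv,h):
    d=rot(c['orientation'])@np.array([(uv[0]-c['cx'])/c['fx'],(uv[1]-c['cy'])/c['fy'],1])
    o=np.array(c['origin']); return o+d*(h-o[2])/d[2]
def proj(c,p):
    q=rot(c['orientation']).T@(np.array(p)-np.array(c['origin']))
    return np.array([c['fx']*q[0]/q[2]+c['cx'],c['fy']*q[1]/q[2]+c['cy']])
def tool(p,yaw=None):
    "shift in tool axes (m) to bring TCP to world p"
    s=manip.read_state(); r=rot(s['eef_rot'])
    return r.T@(np.array(p)-np.array(s['eef_pos']))/1000
E
python3 - <<'E'
from h import *
s=manip.read_state();print(s['clock'],s['eef_pos'],s['eef_rot'],manip.grasp_offset)
ims=[]
for n in ['scene','side','wrist']:
    c=viewer.camera(n);print(n,c['origin'],c['orientation'],c['fx'],c['cx'],c['cy']);cv2.imwrite(f'pics/{n}0.png',c['frame'])
    np.savez(f'{n}0.npz',**c)
E
```

```text
pics
0.0 [241.95973723 493.62200422 204.87245518] [-3.14040971e+00 -8.45242937e-05  2.68580524e+00] 18.8
scene [1354.94976778  -10.00817058  871.17886157] [-2.32793172 -0.01284435  1.63670585] 387.1931946606314 316.87646274935213 204.58082822802695
side [  367.89725034 -1233.87352703   826.32866368] [-2.11770138  0.00926998 -0.16616276] 497.6893873555942 322.56301073744015 197.22487919417966
wrist [166.62247707 531.923029   384.1787413 ] [2.84797007e+00 1.21154249e-03 1.11542561e+00] 342.8103844673719 316.50789414375697 196.077325699637
```

View pics/scene0.png

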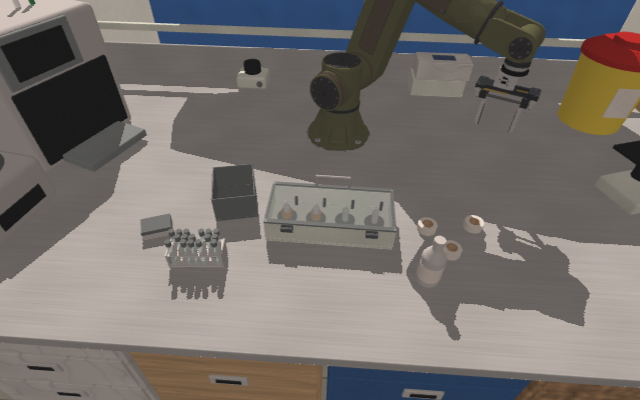

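View pics/side0.png

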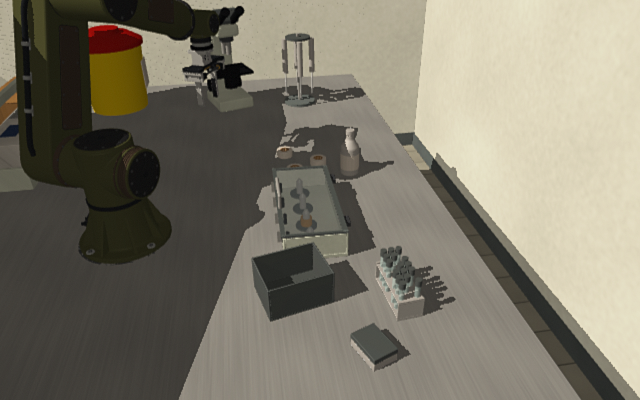

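The scene camera looks back at the robot, so image right is +y. It shows the dispenser at (330,215), with brown cores probably on the two left spindles at (287,210) and (316,212). The bin is at (235,190), three rolls at (427,227), (474,224) and (452,250), the bottle at (432,262), the rack at (196,248) and the slide box at (157,225). The handle is at (333,178).

```bash
python3 - <<'E'
from h import *
c=dict(np.load('scene0.npz'));W=cloud(c);Z=W[...,2]
print('counter z',np.nanmedian(Z[200:330,100:140]), np.nanmedian(Z[300:330,300:500]))
m=((Z>6)&(Z<250)&(W[...,0]>150)&(W[...,0]<800)&(abs(W[...,1])<600)).astype(np.uint8)
n,l,st,ce=cv2.connectedComponentsWithStats(m)
for i in range(1,n):
    if st[i,4]>40:
        p=W[l==i];r=cv2.minAreaRect(p[p[:,2]>np.nanpercentile(p[:,2],50),:2].astype(np.float32))
        print(st[i],np.round(np.nanpercentile(p,[1,99],axis=0)).tolist(),r)
for v in range(176,250,6): print(v,[tuple(np.round(W[v,u]).astype(int)) if Z[v,u]==Z[v,u] else None for u in (287,316,333,345,374)])
im=c['frame'][140:300,130:520];cv2.imwrite('pics/s0crop.png',cv2.resize(im,None,fx=2.05,fy=2.05,interpolation=cv2.INTER_CUBIC))
E
```

```text
counter z 1.884387348362452 0.7777336022230088
[474 111   8  13  54] [[218.0, 433.0, 208.0], [234.0, 450.0, 248.0]] ((227.26211547851562, 441.37493896484375), (10.339092254638672, 17.316436767578125), 12.834098815917969)
[507 120  10  13  56] [[267.0, 528.0, 204.0], [278.0, 541.0, 249.0]] ((272.459716796875, 534.0899047851562), (9.950092315673828, 13.872218132019043), 3.839482545852661)
[ 211  164   47   57 1965] [[353.0, -402.0, 6.0], [534.0, -246.0, 93.0]] ((442.7399597167969, -325.4091796875), (167.39955139160156, 129.84011840820312), 13.488828659057617)
[ 263  175  133   74 7703] [[433.0, -199.0, 9.0], [619.0, 168.0, 125.0]] ((517.6560668945312, -15.403366088867188), (375.32220458984375, 184.35992431640625), 89.11809539794922)
[ 140  213   87   55 2701] [[558.0, -569.0, 7.0], [722.0, -303.0, 103.0]] ((689.1893920898438, -378.5431213378906), (64.62499237060547, 152.21624755859375), 6.194990158081055)
[463 215  21  18 283] [[469.0, 398.0, 6.0], [525.0, 453.0, 28.0]] ((496.606689453125, 425.4553527832031), (55.8582649230957, 54.2628059387207), 55.369789123535156)
[417 217  20  18 28
[... 2658 characters left out ...]
(77))]
236 [(np.int64(604), np.int64(-136), np.int64(29)), (np.int64(606), np.int64(-51), np.int64(37)), (np.int64(607), np.int64(-2), np.int64(43)), (np.int64(607), np.int64(32), np.int64(46)), (np.int64(624), np.int64(111), np.int64(72))]
242 [(np.int64(604), np.int64(-137), np.int64(1)), (np.int64(602), np.int64(-51), np.int64(6)), (np.int64(604), np.int64(-1), np.int64(13)), (np.int64(605), np.int64(34), np.int64(18)), (np.int64(609), np.int64(116), np.int64(29))]
248 [(np.int64(626), np.int64(-134), np.int64(1)), (np.int64(620), np.int64(-50), np.int64(1)), (np.int64(617), np.int64(0), np.int64(1)), (np.int64(614), np.int64(35), np.int64(2)), (np.int64(608), np.int64(119), np.int64(3))]
```

View pics/s0crop.png

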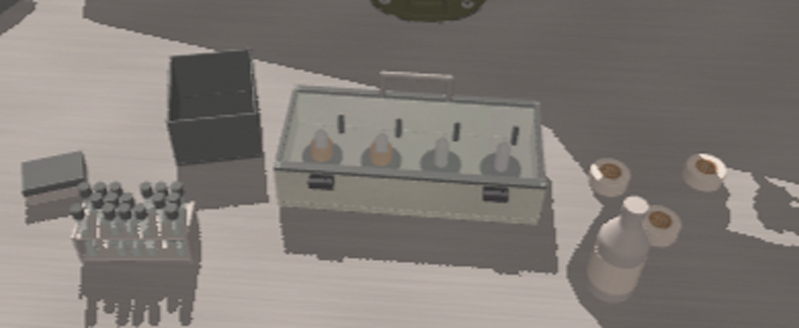

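The cover looks shut and there are two cores, on lanes 3 and 4. Lanes 1 and 2 are bare and there are three rolls. Next I'll measure the handle bar and the dispenser's yaw.

```bash
cat >> h.py <<'E'
def go(p,yaw,rows=True):
    "print tool shift, turn and least rows for a TCP goal (mm) with tool yaw"
    s=manip.read_state(); d=tool(p); t=-(yaw-s['eef_rot'][2]); t=(t+np.pi)%(2*np.pi)-np.pi
    print('shift',np.round(d,4),'turn',round(t,3),'rows>=',int(np.ceil(max(np.linalg.norm(d)/.05,abs(t)/.149))))
E
python3 - <<'E'
from h import *
c=dict(np.load('scene0.npz'));W=cloud(c);Z=W[...,2]
m=(Z>112)&(Z<135)&(W[...,0]<470)&(W[...,0]>410)&(abs(W[...,1]+15)<80)
p=W[m];print('handle',len(p),p.mean(0),p[:,1].min(),p[:,1].max())
k=np.polyfit(p[:,1],p[:,0],1);print('slope yaw',-k[0])
# side view of handle: bar points by depth, second view
c2=dict(np.load('side0.npz'));W2=cloud(c2)
m=(W2[...,2]>108)&(W2[...,2]<135)&(W2[...,0]<470)&(W2[...,0]>410)&(abs(W2[...,1]+15)<80)
q=W2[m];print('side handle',len(q),q.mean(0) if len(q) else 0, q[:,1].min(),q[:,1].max())
for w,n in((W,'scene'),(W2,'side')):
    m=(w[...,2]>74)&(w[...,2]<90)&(w[...,0]<640)&(w[...,0]>400)&(abs(w[...,1]+15)<200)
    r=cv2.minAreaRect(w[m][:,:2].astype(np.float32));print(n,'cover',r,np.median(w[m][:,2]))
go([438,-14,230],1.553)
E
```

```text
handle 131 [441.37188404 -13.64423966 124.30387775] -66.54852550203644 40.657383862515566
slope yaw -0.026176118549213746
side handle 84 [437.09930935 -22.43788312 122.7700549 ] -71.16089320105334 43.476807202906684
scene cover ((524.896484375, -15.943511962890625), (376.2734069824219, 198.4224395751953), 88.96562957763672) 81.8599240454464
side cover ((523.7681884765625, -11.865524291992188), (388.7366943359375, 190.3883514404297), 89.08731842041016) 79.82739947687554
shift [-0.3995 -0.3696 -0.0247] turn 1.133 rows>= 11
```

Emit:
move_arm --pt "-0.036 -0.034 -0.002 0.1" --pt "-0.072 -0.067 -0.005 0.2" --pt "-0.109 -0.1 -0.007 0.31" --pt "-0.145 -0.134 -0.009 0.41" --pt "-0.18 -0.168 -0.011 0.51" --pt "-0.218 -0.2 -0.013 0.62" --pt "-0.254 -0.235 -0.016 0.72" --pt "-0.29 -0.269 -0.018 0.82" --pt "-0.327 -0.302 -0.02 0.93" --pt "-0.363 -0.336 -0.022 1.03" --pt "-0.3995 -0.3696 -0.025 1.133" --pt "-0.3995 -0.3696 -0.025 1.133" --jaw 0.06

```text
clock: 1.35
eef_pos: [439.2, -18.2, 230.4]
eef_rot: [3.142, 0.001, 1.544]
wrist_force: [-0.4, 1.5, 0.6]
finger_gap: 60.3
finger_force: 0.0
```

```bash
cat > w.py <<'E'
import sys
from h import *
c=viewer.camera('wrist');n=sys.argv[1];cv2.imwrite(f'pics/{n}.png',c['frame']);np.savez(n+'.npz',**c)
s=manip.read_state();print(s['clock'],np.round(s['eef_pos'],1),np.round(s['eef_rot'],4),s['finger_gap'],np.round(s['wrist_force'],1),np.round(c['origin']))
E
python3 w.py w1; python3 - <<'E'
from h import *
c=dict(np.load('w1.npz'));W=cloud(c)
m=(W[...,2]>108)&(W[...,2]<135)&(W[...,0]<470)&(W[...,0]>400)&(abs(W[...,1]+15)<55)
q=W[m];print('wrist handle',len(q),np.median(q,0),np.percentile(q[:,2],90),q[:,:2].min(0),q[:,:2].max(0),np.polyfit(q[:,1],q[:,0],1))
go([438,-14,101],1.553)
E
```

```text
1.4 [438.4 -16.  230.1] [-3.1409  0.      1.5481] 59.90272494064386 [-0.2 -0.   0. ] [442.  68. 410.]
wrist handle 1325 [438.29266591  -8.20026949 126.41231581] 127.67920100837446 [432.73998922 -63.03247441] [443.45866521  39.72660188] [1.38348061e-02 4.38391979e+02]
shift [ 0.002  -0.0004  0.1291] turn -0.005 rows>= 3
```

View pics/w1.png

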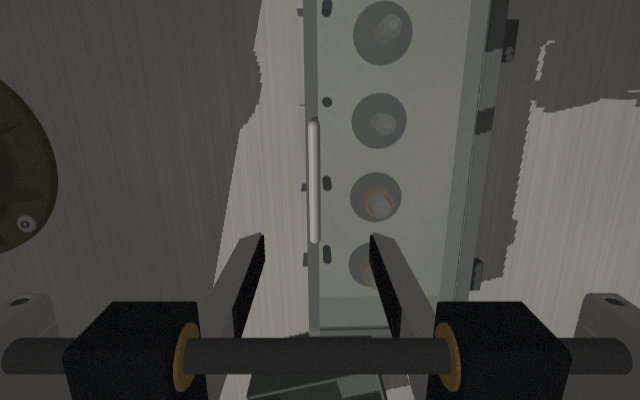

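The wrist view shows the handle bar at (314,180), between the fingers, and brown cores on the two lower spindles at (378,203) and (370,270). The bar is at x≈438, z≈120. I'll go down and pinch it.

Emit:
move_arm --pt "0.001 0 0.045 -0.005" --pt "0.002 0 0.09 -0.005" --pt "0.002 0 0.115 -0.005" --pt "0.002 0 0.129 -0.005" --pt "0.002 0 0.129 -0.005" --pt "0.002 0 0.129 -0.005"

```text
clock: 2.0
eef_pos: [438.2, -11.1, 102.0]
eef_rot: [3.141, -0.0, 1.559]
wrist_force: [0.1, 0.5, -0.2]
finger_gap: 60.0
finger_force: 0.0
```

Emit:
move_arm --pt "0 0 0 0" --pt "0 0 0 0" --pt "0 0 0 0" --pt "0 0 0 0" --pt "0 0 0 0" --jaw 0 --squeeze 25

```text
clock: 2.5
eef_pos: [438.2, -11.9, 101.6]
eef_rot: [3.141, 0.0, 1.558]
wrist_force: [0.3, -0.2, 0.4]
finger_gap: 23.2
finger_force: 0.0
```

```bash
python3 - <<'E'
from h import *
import math
s=manip.read_state();print(s)
# arc shifts relative to a0=0: tool y = +x dispenser, tool z = down
f=lambda a:np.array([-.168*math.cos(a)+.044*math.sin(a),.168*math.sin(a)+.044*math.cos(a)])
for a in np.arange(0.1,1.75,.075):
    d=f(a)-f(0);print(round(a,3),'y %.3f z %.3f'%(d[0],-d[1]))
E
```

```text
{'clock': 2.5, 'joints': array([-1.10804399e-01,  1.77654006e-01,  1.93684665e+00, -2.57094925e-05,
        1.02682128e+00, -9.76735378e-02]), 'qd': array([ 7.16883503e-04,  3.43716779e-03,  6.42687594e-04, -8.40526080e-04,
       -1.12188796e-03, -3.43335934e-05]), 'effort': array([ 2.80606438e-02, -4.09434128e+01, -3.01871645e+01,  6.27544778e-02,
        2.62124045e-02,  1.46840193e-04]), 'eef_pos': array([438.21756298, -11.9362885 , 101.59028328]), 'eef_rot': array([3.14132537e+00, 4.82970351e-05, 1.55767876e+00]), 'wrist_force': array([ 0.313273  , -0.22722233,  0.40869278]), 'moment': array([-0.03521596,  0.04892291, -0.0124579 ]), 'finger_force': 0.0, 'finger_gap': 23.164815298948273}
0.1 y 0.005 z -0.017
0.175 y 0.010 z -0.029
0.25 y 0.016 z -0.040
0.325 y 0.023 z -0.051
0.4 y 0.030 z -0.062
0.475 y 0.039 z -0.072
0.55 y 0.048 z -0.081
0.625 y 0.058 z -0.090
0.7 y 0.068 z -0.098
0.775 y 0.079 z -0.105
0.85 y 0.090 z -0.111
0.925 y 0.102 z -0.117
1.0 y 0.114 z -0.121
1.075 y 0.127 z -0.125
1.15 y 0.140 z -0.127
1.225 y 0.152 z -0.129
1.3 y 0.165 z -0.130
1.375 y 0.178 z -0.129
1.45 y 0.191 z -0.128
1.525 y 0.204 z -0.126
1.6 y 0.217 z -0.123
1.675 y 0.229 z -0.119
```

Emit:
move_arm --pt "0 0 0 0" --pt "0 0 0 0" --pt "0 0 0 0" --pt "0 0 0 0"

```text
clock: 2.9
eef_pos: [437.4, -11.9, 101.2]
eef_rot: [-3.14, -0.0, 1.558]
wrist_force: [-5.2, -0.7, 2.3]
finger_gap: 9.2
finger_force: 25.0
```

Emit:
move_arm --pt "0 0.005 -0.017 0" --pt "0 0.016 -0.04 0" --pt "0 0.03 -0.062 0" --pt "0 0.048 -0.081 0" --pt "0 0.068 -0.098 0" --pt "0 0.09 -0.111 0" --pt "0 0.114 -0.121 0" --pt "0 0.14 -0.127 0" --pt "0 0.165 -0.13 0" --pt "0 0.191 -0.128 0" --pt "0 0.217 -0.123 0" --pt "0 0.225 -0.12 0"

```text
clock: 4.1
eef_pos: [665.1, -15.5, 221.7]
eef_rot: [3.139, 0.001, 1.557]
wrist_force: [-0.5, -2.7, 9.2]
finger_gap: 9.1
finger_force: 25.0
```

```bash
python3 - <<'E'
from h import *
s=manip.read_state();print(s['finger_gap'],s['finger_force'],s['wrist_force'],s['eef_pos'])
c=viewer.camera('scene');cv2.imwrite('pics/s1.png',c['frame'][100:300,130:520])
c=viewer.camera('side');cv2.imwrite('pics/d1.png',c['frame'][60:260,130:520])
a,b=cv2.imread('pics/s1.png'),cv2.imread('pics/d1.png');cv2.imwrite('pics/sd1.png',np.vstack([a,b]))
E
```

```text
9.090680418899101 25.016950964927673 [-0.53288235 -2.68622604  9.18422706] [665.11874132 -15.50918062 221.65540551]
```

View pics/sd1.png

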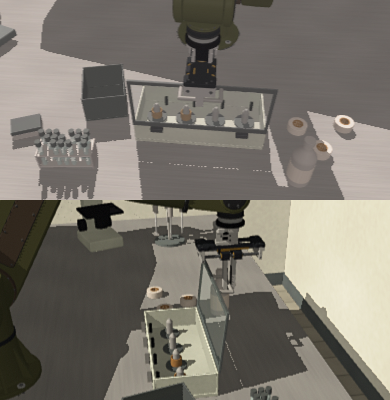

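The cover stands open at about 1.65 rad, with the gripper at the top of it behind the dispenser. I'll release the bar, lift clear and look down on the spindles.

Emit:
move_arm --pt "0 0 0 0" --pt "0 0 0 0" --pt "0 0 0 0" --pt "0 0 -0.04 0" --pt "0 0 -0.085 0" --pt "0 -0.04 -0.085 0" --pt "-0.03 -0.08 -0.08 0" --pt "-0.06 -0.12 -0.08 0" --pt "-0.09 -0.16 -0.08 0" --pt "-0.1 -0.18 -0.08 0" --pt "-0.1 -0.18 -0.08 0" --pt "-0.1 -0.18 -0.08 0" --jaw 0.03

```text
clock: 5.4
eef_pos: [482.0, -112.4, 301.8]
eef_rot: [3.141, 0.0, 1.557]
wrist_force: [-0.1, 1.4, 0.3]
finger_gap: 30.2
finger_force: 0.0
```

```bash
python3 w.py w2; python3 - <<'E'
from h import *
c=dict(np.load('w2.npz'));W=cloud(c)
c=viewer.camera('scene');np.savez('s2.npz',**c)
E
```

```text
5.45 [ 482.3 -112.1  301.5] [ 3.1413e+00 -1.0000e-04  1.5580e+00] 30.38380445082281 [ 0.4  0.2 -0.3] [484. -27. 481.]
```

View pics/w2.png

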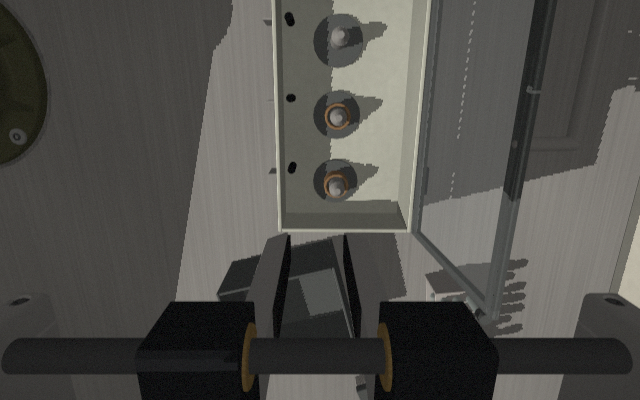

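The view shows lane 2's bare spindle at (340,38) and cores at (337,117) on lane 3 and (336,186) on lane 4. The open cover is on the right.

```bash
cat >> h.py <<'E'
def circ(p):
    "algebraic circle fit: x,y,r"
    A=np.c_[2*p,np.ones(len(p))];s=np.linalg.lstsq(A,(p**2).sum(1),rcond=None)[0]
    return s[0],s[1],np.sqrt(s[2]+s[0]**2+s[1]**2)
def spindles(c):
    W=cloud(c);Z=W[...,2];hsv=cv2.cvtColor(c['frame'],cv2.COLOR_BGR2HSV)
    box=(W[...,0]>430)&(W[...,0]<590)&(W[...,1]>-200)&(W[...,1]<180)
    m=(box&(Z>54)&(Z<73)).astype(np.uint8)
    n,l,st,ce=cv2.connectedComponentsWithStats(m)
    for i in range(1,n):
        if st[i,4]>20:
            p=W[l==i];t=p[p[:,2]>np.percentile(p[:,2],60)]
            print('tip',ce[i].round(),st[i,4],t.mean(0).round(1),'max z',p[:,2].max().round(1))
    m=(box&(hsv[...,1]>90)&(hsv[...,0]<25)&(Z>30)&(Z<52)).astype(np.uint8)
    n,l,st,ce=cv2.connectedComponentsWithStats(cv2.morphologyEx(m,cv2.MORPH_CLOSE,np.ones((7,7))))
    for i in range(1,n):
        if st[i,4]>30:
            p=W[(l==i)&(m>0)];top=np.median(p[:,2]);
            k=cv2.findContours((l==i).astype(np.uint8),0,2)[0][0][:,0]
            print('core',ce[i].round(),st[i,4],'top z',top.round(1),'circle',np.round(circ(np.array([ray(c,u,43)[:2] for u in k])),1))
E
python3 - <<'E'
from h import *
c=dict(np.load('w2.npz'));spindles(c)
# turntable discs: dark pixels on light floor cast on z=18
W=cloud(c);Z=W[...,2]
print('floor z',np.nanmedian(Z[80:90,380:390]),'disc z',np.nanmedian(Z[95:105,322:330]))
m=((Z>15)&(Z<24)&(W[...,0]>440)&(W[...,0]<590)&(W[...,1]>-190)&(W[...,1]<80)).astype(np.uint8)
for u,v in((340,38),(337,117),(336,186)):
    g=c['frame'].mean(2); pts=[]
    for a in np.linspace(np.pi*.5,np.pi*1.5,60):   # left side, away from shadows
        r=np.arange(12,34,.5);pr=cv2.remap(g.astype(np.float32),(u+r*np.cos(a)).astype(np.float32)[None],(v+r*np.sin(a)).astype(np.float32)[None],1)[0]
        d=np.diff(pr[::1],n=1);k=np.convolve(d,np.ones(3),'same').argmax();pts.append(ray(c,(u+r[k]*np.cos(a),v+r[k]*np.sin(a)),18)[:2])
    print('disc',np.round(circ(np.array(pts)),1))
E
```

```text
tip [317. 181.] 1005 [ 483.8 -136.6   69.6] max z 73.0
tip [340.  36.] 272 [511.1  33.2  66.9] max z 70.1
tip [338. 117.] 224 [509.5 -56.   66.8] max z 69.6
tip [336. 189.] 194 [ 508.  -145.8   66.6] max z 69.8
core [337. 116.] 217 top z 42.9 circle [509.2 -55.7  15.5]
core [335. 182.] 175 top z 42.5 circle [ 507.6 -144.5   15.3]
floor z 12.112699154330471 disc z 18.07577816482697
disc [511.5  34.   30.9]
disc [506.8 -56.5  28.1]
disc [ 507.6 -145.1   30.3]
```

Emit:
move_arm --pt "0.01 0.005 0 -0.142" --pt "0.02 0.01 0 -0.285" --pt "0.03 0.015 0 -0.427" --pt "0.04 0.02 0 -0.57" --pt "0.05 0.026 0 -0.712" --pt "0.0564 0.026 0 -0.854" --pt "0.0564 0.026 0.02 -0.997" --pt "0.0564 0.026 0.06 -1.139" --pt "0.0564 0.026 0.1 -1.282" --pt "0.0564 0.026 0.14 -1.424" --pt "0.0564 0.026 0.1815 -1.566" --pt "0.0564 0.026 0.1815 -1.566" --jaw 0.06

```text
clock: 6.7
eef_pos: [506.5, -55.3, 115.1]
eef_rot: [3.14, -0.009, 3.127]
wrist_force: [0.1, -0.0, 0.5]
finger_gap: 60.0
finger_force: 0.0
```

```bash
python3 w.py w3; python3 - <<'E'
from h import *
c=dict(np.load('w3.npz'));spindles(c)
go([509.3,-56,21],3.124)
c=viewer.camera('side');cv2.imwrite('pics/d3.png',c['frame'][40:340,130:530]);a=cv2.imread('pics/d3.png');b=dict(np.load('w3.npz'))['frame'][50:350,:400];cv2.imwrite('pics/j3.png',np.hstack([a,b]))
E
```

```text
6.75 [508.1 -55.6 118.5] [ 3.1408 -0.0046  3.1217] 59.65816199394626 [0.8 0.1 1.8] [424. -54. 295.]
tip [363. 113.] 789 [435.3 -36.5  70.1] max z 73.0
tip [121. 209.] 2869 [ 499.2 -193.2   69.4] max z 73.0
tip [625. 237.] 2642 [536.2 171.2  68. ] max z 73.0
tip [193. 216.] 609 [ 507.1 -144.5   66.6] max z 70.1
tip [315. 217.] 581 [508.7 -55.9  66.7] max z 70.1
tip [436. 217.] 608 [510.3  33.1  66.5] max z 69.6
tip [558. 218.] 696 [512.1 122.   66.3] max z 69.8
core [344. 132.] 39 top z 43.7 circle [450.6 -33.9   3.7]
core [461. 134.] 43 top z 40.1 circle [451.8  52.6   3.4]
core [583. 134.] 184 top z 41.4 circle [454.6 141.1   6.7]
core [206. 203.] 633 top z 42.0 circle [ 505.7 -143.3   15.5]
core [315. 202.] 553 top z 42.5 circle [508.3 -55.8  15.7]
shift [-0.0017 -0.0004  0.0975] turn -0.002 rows>= 2
```

View pics/j3.png

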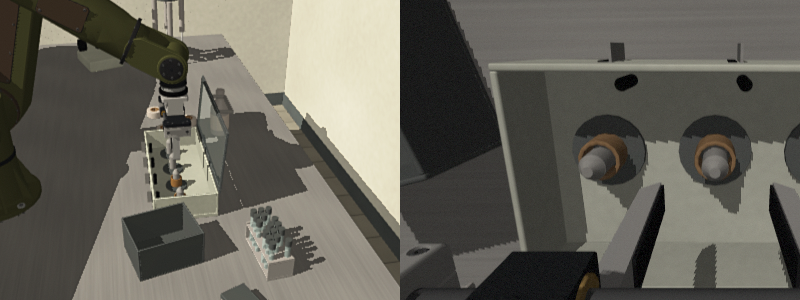

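Core 3 sits at (315,202) between the fingers. I'll go down and grip it.

Emit:
move_arm --pt "-0.001 0 0.04 0" --pt "-0.001 0 0.075 0" --pt "-0.001 0 0.0975 0" --pt "-0.001 0 0.0975 0" --pt "-0.001 0 0.0975 0"

```text
clock: 7.3
eef_pos: [511.1, -56.5, 24.7]
eef_rot: [-3.141, 0.003, 3.122]
wrist_force: [-0.9, 0.3, 0.1]
finger_gap: 60.0
finger_force: 0.0
```

Emit:
move_arm --pt "0 0 0 0" --pt "0 0 0 0" --pt "0 0 0 0" --pt "0 0 0 0" --pt "0 0 0 0" --pt "0 0 0 0" --pt "0 0 0 0" --jaw 0.025 --squeeze 10

```text
clock: 8.0
eef_pos: [509.9, -56.5, 23.0]
eef_rot: [-3.141, 0.001, 3.124]
wrist_force: [-1.1, 1.1, 7.4]
finger_gap: 33.3
finger_force: 10.0
```

Emit:
move_arm --pt "0 0 -0.02 0" --pt "0 0 -0.05 0" --pt "0 0 -0.09 0" --pt "0 0 -0.13 0" --pt "0 0 -0.16 0" --pt "0 0 -0.16 0"

```text
clock: 8.6
eef_pos: [511.0, -56.7, 186.6]
eef_rot: [-3.141, 0.007, 3.124]
wrist_force: [0.7, 1.2, -0.8]
finger_gap: 33.2
finger_force: 10.0
```

```bash
python3 - <<'E'
from h import *
# bin rim from both cameras
for n in('scene0','side0'):
    W=cloud(dict(np.load(n+'.npz')));m=(W[...,2]>84)&(W[...,2]<96)&(W[...,0]>300)&(W[...,0]<580)&(W[...,1]<-220)&(W[...,1]>-450)
    print(n,cv2.minAreaRect(W[m][:,:2].astype(np.float32)),np.median(W[m][:,2]))
print(manip.read_state()['eef_pos'],manip.read_state()['joints'][5])
go([443,-325,170],3.124)
E
```

```text
scene0 ((442.557373046875, -325.29998779296875), (166.98776245117188, 129.41412353515625), 13.568017959594727) 89.52345971726118
side0 ((440.1141357421875, -325.1194763183594), (160.2970428466797, 137.125244140625), 13.43509292602539) 87.67772776932355
[511.04444061 -56.65796614 186.55619174] -1.7346026453283336
shift [ 0.0633 -0.2695  0.0164] turn -0.0 rows>= 6
```

The core is held (gap 33 mm). It goes to the bin, centred at (442,-325).

Emit:
move_arm --pt "0.01 -0.045 0 0" --pt "0.021 -0.09 0 0" --pt "0.032 -0.135 0 0" --pt "0.042 -0.18 0 0" --pt "0.053 -0.225 0 0" --pt "0.066 -0.268 0 0" --pt "0.066 -0.268 0.04 0" --pt "0.066 -0.268 0.085 0" --pt "0.066 -0.268 0.125 0" --pt "0.066 -0.268 0.125 0"

```text
clock: 9.6
eef_pos: [436.2, -321.2, 52.1]
eef_rot: [3.135, -0.008, 3.123]
wrist_force: [-0.4, -0.1, 0.3]
finger_gap: 33.4
finger_force: 10.0
```

Emit:
move_arm --pt "0 0 0 0" --pt "0 0 0 0" --pt "0 0 0 0" --pt "0 0 -0.04 0" --pt "0 0 -0.085 0" --pt "0 0 -0.105 0" --pt "0 0 -0.105 0" --jaw 0.06

```text
clock: 10.3
eef_pos: [440.1, -324.1, 167.0]
eef_rot: [-3.137, 0.006, 3.124]
wrist_force: [0.0, -0.7, -0.8]
finger_gap: 60.4
finger_force: 0.0
```

```bash
python3 - <<'E'
from h import *
print(manip.read_state()['eef_pos'],manip.read_state()['joints'][5])
c=viewer.camera('scene');h=cv2.cvtColor(c['frame'],cv2.COLOR_BGR2HSV);W=cloud(c)
m=(h[...,1]>90)&(h[...,0]<25)&(W[...,0]>340)&(W[...,0]<540)&(W[...,1]<-240)&(W[...,1]>-410);print('brown in bin',m.sum(),W[m].mean(0) if m.any() else '')
go([507.6,-145,120],3.124)
E
```

```text
[ 440.07214517 -324.14684827  166.98821829] -2.2550151933596663
brown in bin 128 [ 442.57933527 -321.27521146  209.03657376]
shift [-0.0649  0.1799  0.0443] turn -0.0 rows>= 4
```

Emit:
move_arm --pt "-0.016 0.045 0 0" --pt "-0.032 0.09 0 0" --pt "-0.048 0.135 0 0" --pt "-0.065 0.18 0.01 0" --pt "-0.065 0.18 0.044 0" --pt "-0.065 0.18 0.044 0" --pt "-0.065 0.18 0.044 0"

```text
clock: 11.05
eef_pos: [506.6, -144.7, 118.3]
eef_rot: [3.141, -0.002, 3.123]
wrist_force: [0.9, 0.0, 1.4]
finger_gap: 60.1
finger_force: 0.0
```

```bash
python3 - <<'E'
from h import *
go([507.6,-145,21],3.124);c=viewer.camera('side');cv2.imwrite('pics/d4.png',c['frame'][200:340,230:430])
W=cloud(c);h=cv2.cvtColor(c['frame'],cv2.COLOR_BGR2HSV);m=(h[...,1]>90)&(h[...,0]<25)&(W[...,0]>340)&(W[...,0]<540)&(W[...,1]<-240)&(W[...,1]>-410);print(m.sum(),W[m].mean(0) if m.any() else '')
E
```

```text
shift [-0.0012 -0.0004  0.0973] turn -0.001 rows>= 2
24 [ 438.12015657 -302.69752672   18.10616124]
```

The first core is in the bin, seen at z≈18. Now for the core on lane 4.

Emit:
move_arm --pt "-0.001 0 0.04 0" --pt "-0.001 0 0.075 0" --pt "-0.001 0 0.0973 0" --pt "-0.001 0 0.0973 0" --pt "-0.001 0 0.0973 0"

```text
clock: 11.6
eef_pos: [508.4, -145.3, 22.3]
eef_rot: [-3.141, 0.001, 3.122]
wrist_force: [0.1, 0.4, 0.6]
finger_gap: 59.8
finger_force: 0.0
```

Emit:
move_arm --pt "0 0 0 0" --pt "0 0 0 0" --pt "0 0 0 0" --pt "0 0 0 0" --pt "0 0 0 0" --pt "0 0 0 0" --pt "0 0 0 0" --jaw 0.025

```text
clock: 12.3
eef_pos: [508.2, -144.5, 21.5]
eef_rot: [-3.141, 0.0, 3.124]
wrist_force: [-2.3, -0.1, 5.8]
finger_gap: 31.6
finger_force: 10.0
```

Emit:
move_arm --pt "0 0 -0.02 0" --pt "0 0 -0.05 0" --pt "0 0 -0.09 0" --pt "0 0 -0.13 0" --pt "0 0 -0.16 0" --pt "0 0 -0.16 0"

```text
clock: 12.9
eef_pos: [509.4, -144.8, 185.2]
eef_rot: [-3.139, 0.006, 3.124]
wrist_force: [1.1, 0.2, 0.7]
finger_gap: 31.7
finger_force: 10.0
```

```bash
python3 - <<'E'
from h import *
s=manip.read_state();print(s['finger_gap'],s['finger_force'],s['eef_pos']);go([443,-325,60],3.124)
E
```

```text
31.68302638693431 9.999984737369232 [ 509.43890977 -144.83334475  185.21296922]
shift [ 0.064  -0.181   0.1252] turn -0.0 rows>= 5
```

Emit:
move_arm --pt "0.01 -0.045 0 0" --pt "0.02 -0.09 0 0" --pt "0.03 -0.135 0 0" --pt "0.036 -0.174 0 0" --pt "0.036 -0.174 0 0" --pt "0.036 -0.174 0.04 0" --pt "0.036 -0.174 0.085 0" --pt "0.036 -0.174 0.12 0" --pt "0.036 -0.174 0.12 0"

```text
clock: 13.8
eef_pos: [466.8, -315.3, 56.2]
eef_rot: [3.136, -0.007, 3.124]
wrist_force: [-0.7, 0.4, 0.3]
finger_gap: 31.7
finger_force: 10.0
```

Emit:
move_arm --pt "0 0 0 0" --pt "0 0 0 0" --pt "0 0 0 0" --pt "0 0 -0.04 0" --pt "0 0 -0.085 0" --pt "0 0 -0.13 0" --pt "0 0 -0.18 0" --pt "0 0 -0.18 0" --jaw 0.06

```text
clock: 14.6
eef_pos: [470.6, -318.9, 249.5]
eef_rot: [-3.134, 0.01, 3.124]
wrist_force: [-0.6, 0.0, -0.5]
finger_gap: 59.9
finger_force: 0.0
```

```bash
python3 - <<'E'
from h import *
# rolls: white rings on the counter, tops near z=25
c=viewer.camera('scene');W=cloud(c);Z=W[...,2]
m=((Z>17)&(Z<33)&(W[...,0]>350)&(W[...,0]<700)&(W[...,1]>200)&(W[...,1]<520)).astype(np.uint8)
n,l,st,ce=cv2.connectedComponentsWithStats(m)
for i in range(1,n):
    if st[i,4]>40: p=W[l==i];print(ce[i].round(),st[i,4],np.median(p[:,2]),cv2.minEnclosingCircle(p[p[:,2]>21][:,:2].astype(np.float32)))
go([500,330,240],3.14-1.57)
E
python3 w.py w5
```

```text
[473. 222.] 214 24.604342553060746 ((496.09442138671875, 425.3089904785156), 29.99060821533203)
[427. 224.] 208 24.88302242490687 ((516.962646484375, 281.4854431152344), 29.952877044677734)
[452. 248.] 212 24.752116371504826 ((608.5196533203125, 338.9304504394531), 30.03516960144043)
shift [-0.0186  0.6488  0.0027] turn 1.554 rows>= 13
14.7 [ 469.2 -317.9  242.9] [-3.1395e+00  2.8000e-03  3.1238e+00] 60.113013693861284 [-0.  -0.3 -0.9] [ 385. -315.  424.]
```

View pics/w5.png

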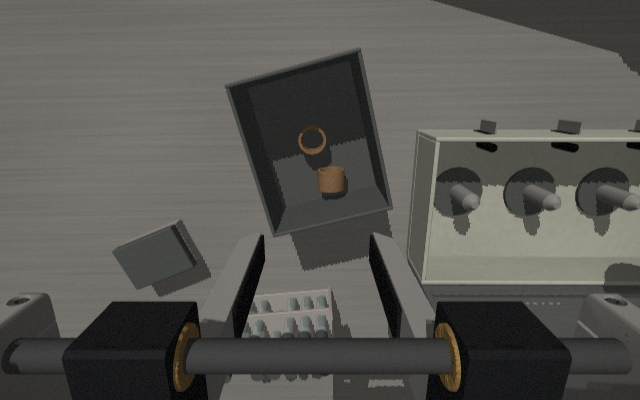

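Both cores are in the bin, at (312,140) and (331,180). The rolls measure (517,281), (496,425) and (608,339) with tops at z≈25. I'll move over the first roll.

```bash
python3 - <<'E'
from h import *
go([500,281,140],3.124)
E
```

```text
shift [-0.0199  0.5995  0.1017] turn -0.0 rows>= 13
```

Emit:
move_arm --pt "-0.004 0.048 0 0" --pt "-0.008 0.096 0 0" --pt "-0.01 0.144 0 0" --pt "-0.012 0.192 0 0" --pt "-0.014 0.24 0 0" --pt "-0.016 0.288 0 0" --pt "-0.018 0.336 0 0" --pt "-0.02 0.384 0 0" --pt "-0.02 0.432 0 0" --pt "-0.02 0.48 0 0" --pt "-0.02 0.528 0 0" --pt "-0.02 0.576 0.02 0" --jaw 0.074

```text
clock: 15.9
eef_pos: [499.2, 258.3, 222.7]
eef_rot: [3.141, 0.002, 3.124]
wrist_force: [-0.3, 0.2, 0.7]
finger_gap: 74.0
finger_force: 0.0
```

Emit:
move_arm --pt "0 0.023 0.02 0" --pt "0 0.023 0.06 0" --pt "0 0.023 0.08 0" --pt "0 0.023 0.08 0" --pt "0 0.023 0.08 0"

```text
clock: 16.4
eef_pos: [499.5, 278.9, 142.1]
eef_rot: [-3.141, -0.0, 3.124]
wrist_force: [0.8, -0.9, 0.1]
finger_gap: 73.9
finger_force: 0.0
```

```bash
cat >> h.py <<'E'
def rolls(c):
    W=cloud(c);Z=W[...,2];out=[]
    m=((Z>20)&(Z<31)&(W[...,0]>300)&(W[...,0]<760)&(W[...,1]>190)&(W[...,1]<560)).astype(np.uint8)
    n,l,st,ce=cv2.connectedComponentsWithStats(m)
    for i in range(1,n):
        if st[i,4]>150:
            p=W[l==i];t=np.median(p[:,2]);k=max(cv2.findContours((l==i).astype(np.uint8),0,1)[0],key=len)[:,0]
            print('roll',ce[i].round(),st[i,4],'top',t.round(1),'circle',np.round(circ(np.array([ray(c,u,25)[:2] for u in k])),1),'enclosing',np.round(np.r_[cv2.minEnclosingCircle(p[:,:2].astype(np.float32))[0]],1))
E
python3 w.py w6; python3 - <<'E'
from h import *
rolls(dict(np.load('w6.npz')))
go([517,281,24],3.124)
E
```

```text
16.45 [499.9 279.  143. ] [3.1411e+00 1.0000e-03 3.1235e+00] 74.15260427889598 [ 0.4 -0.1 -0.7] [415. 281. 321.]
roll [485. 181.] 2692 top 25.0 circle [494.8 429.8  28.6] enclosing [495.3 430.8]
roll [324. 206.] 2427 top 25.0 circle [515.7 285.9  28.3] enclosing [516.3 285.9]
roll [373. 294.] 1376 top 25.0 circle [606.9 336.5  22.8] enclosing [606.3 341.6]
shift [-0.0169  0.0023  0.119 ] turn -0.0 rows>= 3
```

View pics/w6.png

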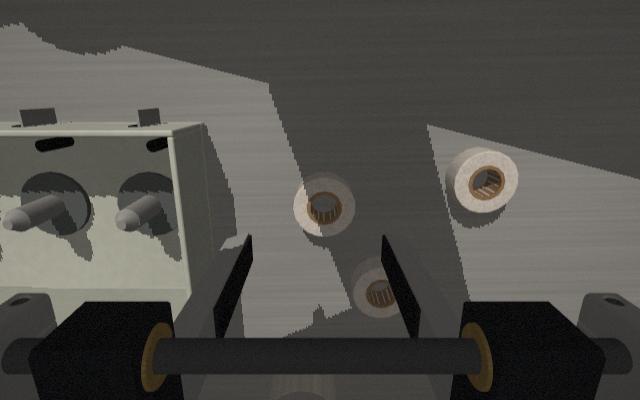

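All three rolls are in view, at (324,206), (485,181) and (373,294), with tops at z=25. The wrist and scene cameras differ by about 4 mm in y, so I'll go to the middle of the two, which the open jaw covers.

Emit:
move_arm --pt "-0.008 0.005 0.04 0" --pt "-0.016 0.005 0.08 0" --pt "-0.016 0.005 0.115 0" --pt "-0.016 0.005 0.137 0" --pt "-0.016 0.005 0.137 0" --pt "-0.016 0.005 0.137 0"

```text
clock: 17.05
eef_pos: [516.5, 284.0, 6.6]
eef_rot: [3.141, 0.002, 3.124]
wrist_force: [0.1, 1.3, 0.5]
finger_gap: 73.6
finger_force: 0.0
```

Emit:
move_arm --pt "0 0 0 0" --pt "0 0 0 0" --pt "0 0 0 0" --pt "0 0 0 0" --pt "0 0 0 0" --pt "0 0 0 0" --jaw 0.05 --squeeze 20

```text
clock: 17.65
eef_pos: [516.3, 284.0, 6.3]
eef_rot: [3.141, 0.002, 3.124]
wrist_force: [-1.8, -0.2, 7.0]
finger_gap: 56.4
finger_force: 20.0
```

Emit:
move_arm --pt "0 0 -0.03 0" --pt "0 0 -0.07 0" --pt "0 0 -0.11 0" --pt "0 0 -0.15 0" --pt "0 0 -0.15 0" --pt "0 0 -0.15 0"

```text
clock: 18.25
eef_pos: [515.7, 283.8, 155.5]
eef_rot: [3.141, 0.001, 3.124]
wrist_force: [-0.3, -0.0, -1.4]
finger_gap: 56.6
finger_force: 19.9
```

```bash
python3 - <<'E'
from h import *
s=manip.read_state();print(s['finger_gap'],s['finger_force'],s['eef_pos']);go([509,-56,110],3.124)
E
```

```text
56.57397998689524 19.93662714958191 [515.72346354 283.75184237 155.54815223]
shift [ 0.0008 -0.3398  0.0453] turn -0.0 rows>= 7
```

Emit:
move_arm --pt "0 -0.048 0 0" --pt "0 -0.096 0 0" --pt "0 -0.144 0 0" --pt "0 -0.192 0 0" --pt "0 -0.24 0 0" --pt "0 -0.288 0 0" --pt "0.001 -0.339 0.02 0" --pt "0.001 -0.339 0.045 0" --pt "0.001 -0.339 0.045 0" --pt "0.001 -0.339 0.045 0"

```text
clock: 19.25
eef_pos: [508.2, -54.7, 109.4]
eef_rot: [3.141, -0.002, 3.124]
wrist_force: [-0.8, 0.0, 0.3]
finger_gap: 56.4
finger_force: 19.9
```

```bash
python3 - <<'E'
from h import *
go([509,-56,24],3.124);s=manip.read_state();print(s['eef_pos'])
for n in('scene','side','wrist'):
    c=viewer.camera(n);W=cloud(c);p0=s['eef_pos']
    if n=='scene': S=c
    m=(W[...,2]>p0[2]-7)&(W[...,2]<p0[2]+22)&(abs(W[...,0]-p0[0])<40)&(abs(W[...,1]-p0[1])<40)
    p=W[m];print(n,m.sum(),np.percentile(p,[2,98],axis=0).round(1).tolist() if m.any() else '')
    if n=='side': a=c['frame'][100:300,200:400]
    if n=='wrist': b=c['frame'][100:300,200:480]
cv2.imwrite('pics/j7.png',np.hstack([S['frame'][130:330,230:430],a,b]))
E
```

```text
shift [-0.001  -0.0013  0.0854] turn -0.0 rows>= 2
[508.17142086 -54.73486551 109.435647  ]
scene 0 
side 221 [[480.6, -93.1, 104.3], [535.8, -32.2, 130.5]]
wrist 9644 [[481.0, -85.1, 108.0], [533.9, -22.5, 130.6]]
```

View pics/j7.png

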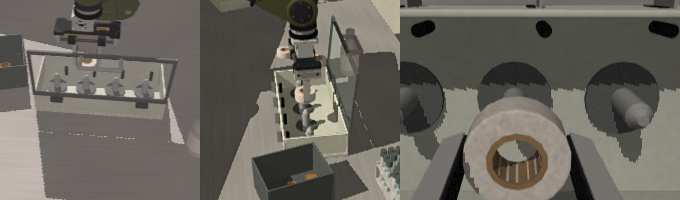

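The roll is held level and centred on the TCP: x is 508 in both views, with the bore over the lane-3 spindle. I'll lower it.

Emit:
move_arm --pt "-0.001 -0.001 0.025 0" --pt "-0.001 -0.001 0.05 0" --pt "-0.001 -0.001 0.07 0" --pt "-0.001 -0.001 0.084 0" --pt "-0.001 -0.001 0.085 0" --pt "-0.001 -0.001 0.085 0"

```text
clock: 20.0
eef_pos: [510.0, -56.0, 25.5]
eef_rot: [-3.141, 0.001, 3.124]
wrist_force: [-0.7, 0.8, -0.9]
finger_gap: 56.6
finger_force: 20.0
```

Emit:
move_arm --pt "0 0 0 0" --pt "0 0 0 0" --pt "0 0 0 0" --pt "0 0 -0.03 0" --pt "0 0 -0.07 0" --pt "0 0 -0.115 0" --pt "0 0 -0.155 0" --pt "0 0 -0.155 0" --jaw 0.066

```text
clock: 20.8
eef_pos: [511.5, -56.6, 185.5]
eef_rot: [-3.14, 0.009, 3.124]
wrist_force: [1.0, -0.9, -0.4]
finger_gap: 66.2
finger_force: 0.0
```

```bash
cat >> h.py <<'E'
def mounted(c,p,w=12):
    "mounted rolls: ring points at z 35..52 near lanes"
    W=cloud(c);Z=W[...,2]
    for k,(x,y) in {1:(512.3,122.3),2:(510.7,33.3),3:(509,-56),4:(507.4,-145)}.items():
        r=np.hypot(W[...,0]-x,W[...,1]-y);m=(r<32)&(r>14)&(Z>30)&(Z<60);q=W[m]
        if m.sum()>60: q=q[q[:,2]>np.percentile(q[:,2],40)];print('lane',k,m.sum(),'top z',np.median(q[:,2]).round(1),'center',np.round(cv2.minEnclosingCircle(q[:,:2].astype(np.float32)),1) if 0 else np.round(cv2.minEnclosingCircle(q[:,:2].astype(np.float32))[0],1))
E
python3 - <<'E'
from h import *
print(manip.read_state()['eef_pos']);c=viewer.camera('wrist');mounted(c,0);np.savez('w8.npz',**c)
rolls(viewer.camera('scene'));go([495.5,428,130],3.124)
E
```

```text
[511.54904989 -56.58987    185.46412122]
lane 3 2093 top z 43.4 center [510.6 -55.3]
roll [474. 222.] 189 top 24.8 circle [498.1 425.1  28.6] enclosing [497.4 427.5]
roll [452. 248.] 202 top 25.3 circle [609.5 339.1  27.5] enclosing [608.  336.7]
shift [0.0229 0.484  0.0502] turn -0.0 rows>= 10
```

Roll A is seated on lane 3, with its top at 43.4 against 43 expected. Next is roll B.

Emit:
move_arm --pt "0.002 0.048 0 0" --pt "0.004 0.096 0 0" --pt "0.006 0.145 0 0" --pt "0.009 0.193 0 0" --pt "0.011 0.242 0 0" --pt "0.013 0.29 0 0" --pt "0.016 0.339 0 0" --pt "0.018 0.387 0 0" --pt "0.02 0.435 0 0" --pt "0.022 0.484 0 0" --pt "0.022 0.484 0.05 0" --pt "0.022 0.484 0.05 0" --jaw 0.076

```text
clock: 22.1
eef_pos: [493.0, 426.8, 121.6]
eef_rot: [-3.134, -0.01, 3.125]
wrist_force: [-0.2, -1.0, -1.1]
finger_gap: 76.1
finger_force: 0.0
```

```bash
python3 - <<'E'
from h import *
print(manip.read_state()['eef_pos']);c=viewer.camera('wrist');rolls(c)
rolls(viewer.camera('side'));go([496,428,6],3.124)
E
```

```text
[493.03375839 426.84638497 121.64331262]
roll [322. 199.] 2844 top 25.0 circle [494.7 431.2  28.3] enclosing [495.3 431.3]
roll [244. 317.] 1010 top 24.9 circle [607.2 351.2  20.8] enclosing [606.4 345.3]
shift [-0.0007  0.0013  0.1227] turn -0.001 rows>= 3
```

Emit:
move_arm --pt "0 0 0 0" --pt "0 0 0 0" --pt "0 0 0 0"

```text
clock: 22.5
eef_pos: [496.8, 427.8, 131.4]
eef_rot: [3.14, 0.002, 3.123]
wrist_force: [-0.2, 0.1, -0.0]
finger_gap: 75.9
finger_force: 0.0
```

```bash
python3 - <<'E'
from h import *
print(manip.read_state()['eef_pos']);c=viewer.camera('wrist');rolls(c);go([496,429.5,6.3],3.124)
E
```

```text
[496.7598171  427.81782979 131.43055214]
roll [319. 190.] 2708 top 25.0 circle [494.8 431.2  28.3] enclosing [495.3 431.2]
roll [245. 308.] 900 top 25.0 circle [608.9 351.7  20.7] enclosing [608.8 348.1]
shift [0.0008 0.0015 0.1248] turn -0.001 rows>= 3
```

Emit:
move_arm --pt "0.001 0.0015 0.045 0" --pt "0.001 0.0015 0.085 0" --pt "0.001 0.0015 0.11 0" --pt "0.001 0.0015 0.125 0" --pt "0.001 0.0015 0.125 0" --pt "0.001 0.0015 0.125 0"

```text
clock: 23.15
eef_pos: [495.9, 430.0, 6.4]
eef_rot: [3.14, 0.001, 3.124]
wrist_force: [-0.0, 1.0, -0.3]
finger_gap: 76.0
finger_force: 0.0
```

Emit:
move_arm --pt "0 0 0 0" --pt "0 0 0 0" --pt "0 0 0 0" --pt "0 0 0 0" --pt "0 0 0 0" --pt "0 0 0 0" --jaw 0.05

```text
clock: 23.75
eef_pos: [495.6, 429.9, 6.0]
eef_rot: [3.141, 0.001, 3.124]
wrist_force: [-2.0, -1.0, 6.4]
finger_gap: 57.5
finger_force: 20.0
```

Emit:
move_arm --pt "0 0 -0.03 0" --pt "0 0 -0.07 0" --pt "0 0 -0.11 0" --pt "0 0 -0.15 0" --pt "0 0 -0.15 0" --pt "0 0 -0.15 0"

```text
clock: 24.35
eef_pos: [495.3, 429.7, 155.5]
eef_rot: [3.141, 0.001, 3.124]
wrist_force: [-0.1, 0.3, -0.4]
finger_gap: 57.4
finger_force: 20.0
```

```bash
python3 - <<'E'
from h import *
s=manip.read_state();print(s['finger_gap'],s['finger_force'],s['eef_pos']);go([511,33.3,110],3.124)
E
```

```text
57.417619330761426 19.999703778885305 [495.32670811 429.66084905 155.54779581]
shift [-0.0227 -0.3961  0.0452] turn -0.0 rows>= 8
```

Emit:
move_arm --pt "-0.003 -0.048 0 0" --pt "-0.006 -0.096 0 0" --pt "-0.009 -0.144 0 0" --pt "-0.012 -0.192 0 0" --pt "-0.015 -0.24 0 0" --pt "-0.018 -0.288 0 0" --pt "-0.021 -0.336 0 0" --pt "-0.023 -0.385 0 0" --pt "-0.023 -0.396 0.03 0" --pt "-0.023 -0.396 0.045 0" --pt "-0.023 -0.396 0.045 0" --pt "-0.023 -0.396 0.045 0"

```text
clock: 25.55
eef_pos: [510.9, 33.4, 109.6]
eef_rot: [-3.142, -0.001, 3.124]
wrist_force: [0.2, -0.2, -1.0]
finger_gap: 57.4
finger_force: 20.0
```

```bash
python3 - <<'E'
from h import *
go([511,33.3,24],3.124);s=manip.read_state();print(s['eef_pos'])
for n in('side','wrist'):
    c=viewer.camera(n);W=cloud(c);p0=s['eef_pos']
    m=(W[...,2]>p0[2]-7)&(W[...,2]<p0[2]+22)&(abs(W[...,0]-p0[0])<40)&(abs(W[...,1]-p0[1])<40)
    p=W[m];print(n,m.sum(),np.percentile(p,[2,98],axis=0).round(1).tolist() if m.any() else '')
E
```

```text
shift [-0.0002 -0.0001  0.0856] turn 0.0 rows>= 2
[510.91352806  33.39889854 109.55361326]
side 189 [[482.1, -5.8, 103.1], [538.2, 57.0, 129.4]]
wrist 9795 [[482.7, 1.8, 107.8], [535.4, 66.1, 130.5]]
```

Emit:
move_arm --pt "0 0 0.025 0" --pt "0 0 0.05 0" --pt "0 0 0.07 0" --pt "0 0 0.084 0" --pt "0 0 0.0855 0" --pt "0 0 0.0855 0"

```text
clock: 26.25
eef_pos: [511.5, 33.4, 25.0]
eef_rot: [3.142, 0.001, 3.124]
wrist_force: [-0.9, -0.2, -0.6]
finger_gap: 57.7
finger_force: 20.0
```

Emit:
move_arm --pt "0 0 0 0" --pt "0 0 0 0" --pt "0 0 0 0" --pt "0 0 -0.03 0" --pt "0 0 -0.07 0" --pt "0 0 -0.115 0" --pt "0 0 -0.155 0" --pt "0 0 -0.155 0" --pt "0 0 -0.155 0" --jaw 0.066

```text
clock: 27.15
eef_pos: [511.3, 33.2, 179.9]
eef_rot: [-3.142, 0.001, 3.124]
wrist_force: [-1.1, 0.6, 0.0]
finger_gap: 66.0
finger_force: 0.0
```

```bash
python3 - <<'E'
from h import *
print(manip.read_state()['eef_pos']);c=viewer.camera('wrist');mounted(c,0)
c=viewer.camera('scene');rolls(c);W=cloud(c)
m=(W[...,2]>60)&(W[...,2]<170)&(W[...,0]>600)&(W[...,1]>200)&(W[...,1]<330);p=W[m];print('bottle',np.percentile(p,[2,98],axis=0).round(), circ(p[(p[:,2]<100)][:,:2]))
go([608,341,150],2.4)
E
```

```text
[511.28016771  33.2101477  179.85628337]
lane 2 2143 top z 43.4 center [511.4  34. ]
lane 3 2132 top z 43.3 center [510.6 -52.3]
roll [452. 248.] 198 top 25.0 circle [609.3 339.5  27.3] enclosing [608.5 337.9]
bottle [[694. 227.  63.]
 [736. 282. 161.]] (np.float64(704.9660855239424), np.float64(257.62733455664807), np.float64(30.94752758298513))
shift [-0.0919  0.3095  0.028 ] turn 0.724 rows>= 7
```

Emit:
move_arm --pt "0 0.048 0 0" --pt "0 0.096 0 0" --pt "0 0.145 0 0" --pt "0 0.193 0 0" --pt "0 0.242 0 0" --pt "-0.01 0.285 0 0.12" --pt "-0.04 0.3095 0 0.26" --pt "-0.085 0.3095 0 0.4" --pt "-0.092 0.3095 0 0.54" --pt "-0.092 0.3095 0.01 0.68" --pt "-0.092 0.3095 0.028 0.724" --pt "-0.092 0.3095 0.028 0.724" --jaw 0.076

```text
clock: 28.45
eef_pos: [607.4, 340.3, 146.9]
eef_rot: [-3.135, -0.002, 2.399]
wrist_force: [-0.3, -0.6, -0.2]
finger_gap: 75.9
finger_force: 0.0
```

Emit:
move_arm --pt "0 0 0 0" --pt "0 0 0 0"

```text
clock: 28.65
eef_pos: [608.8, 341.1, 151.9]
eef_rot: [3.141, 0.0, 2.401]
wrist_force: [-0.5, 0.1, -0.3]
finger_gap: 76.1
finger_force: 0.0
```

```bash
python3 w.py w10;python3 - <<'E'
from h import *
rolls(dict(np.load('w10.npz')));go([608,341,6.3],2.4)
E
```

```text
28.7 [608.9 341.2 152.2] [3.1408e+00 3.0000e-04 2.4008e+00] 76.24542887743358 [-0.8 -0.   0.2] [547. 399. 331.]
roll [314. 184.] 2388 top 25.1 circle [606.2 342.2  28.3] enclosing [606.8 341.8]
roll [321. 282.] 288 top 26.3 circle [703.3 262.5  30.8] enclosing [697.2 268.3]
shift [ 0.0006 -0.0008  0.1459] turn 0.001 rows>= 3
```

View pics/w10.png

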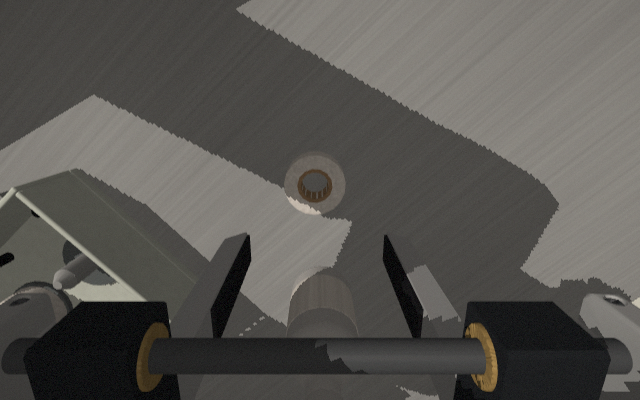

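The last roll is at (314,184) between the fingers, and the bottle at (321,300) is clear of the gripper body. I'll descend.

Emit:
move_arm --pt "0.001 -0.001 0.045 0" --pt "0.001 -0.001 0.09 0" --pt "0.001 -0.001 0.13 0" --pt "0.001 -0.001 0.146 0" --pt "0.001 -0.001 0.146 0" --pt "0.001 -0.001 0.146 0"

```text
clock: 29.3
eef_pos: [608.3, 341.5, 7.7]
eef_rot: [3.139, 0.001, 2.4]
wrist_force: [0.7, 0.3, 0.1]
finger_gap: 76.0
finger_force: 0.0
```

Emit:
move_arm --pt "0 0 0 0" --pt "0 0 0 0" --pt "0 0 0 0" --pt "0 0 0 0" --pt "0 0 0 0" --pt "0 0 0 0" --jaw 0.05

```text
clock: 29.9
eef_pos: [607.8, 341.2, 6.8]
eef_rot: [3.14, 0.001, 2.4]
wrist_force: [-2.3, -0.2, 6.9]
finger_gap: 56.6
finger_force: 19.9
```

Emit:
move_arm --pt "0 0 -0.03 0" --pt "0 0 -0.07 0" --pt "0 0 -0.11 0" --pt "0 0 -0.15 0" --pt "0 0 -0.17 0" --pt "0 0 -0.17 0" --pt "0 0 -0.17 0"

```text
clock: 30.6
eef_pos: [607.0, 340.9, 174.6]
eef_rot: [-3.141, -0.0, 2.4]
wrist_force: [0.0, 0.4, -1.8]
finger_gap: 57.1
finger_force: 19.8
```

```bash
python3 - <<'E'
from h import *
s=manip.read_state();print(s['finger_gap'],s['finger_force'],s['eef_pos']);go([512,330,175],3.124);go([512.3,122.3,110],3.124)
E
```

```text
57.10237713396357 19.848796639416832 [607.01689935 340.8860818  174.60204536]
shift [ 0.0627 -0.0722 -0.0003] turn -0.724 rows>= 5
shift [-0.0779 -0.2251  0.0647] turn -0.724 rows>= 5
```

Emit:
move_arm --pt "0.02 -0.023 0 -0.14" --pt "0.045 -0.05 0 -0.28" --pt "0.0627 -0.0722 0 -0.42" --pt "0.038 -0.1 0 -0.56" --pt "0.01 -0.13 0 -0.7" --pt "-0.022 -0.163 0 -0.724" --pt "-0.05 -0.195 0 -0.724" --pt "-0.0779 -0.2251 0 -0.724" --pt "-0.0779 -0.2251 0.035 -0.724" --pt "-0.0779 -0.2251 0.065 -0.724" --pt "-0.0779 -0.2251 0.065 -0.724" --pt "-0.0779 -0.2251 0.065 -0.724"

```text
clock: 31.8
eef_pos: [512.2, 122.4, 110.1]
eef_rot: [-3.141, -0.002, 3.124]
wrist_force: [-0.2, 0.1, 0.4]
finger_gap: 56.8
finger_force: 19.8
```

```bash
python3 - <<'E'
from h import *
go([512.3,122.3,24],3.124);s=manip.read_state();print(s['eef_pos'])
for n in('side','wrist'):
    c=viewer.camera(n);W=cloud(c);p0=s['eef_pos']
    m=(W[...,2]>p0[2]-7)&(W[...,2]<p0[2]+22)&(abs(W[...,0]-p0[0])<40)&(abs(W[...,1]-p0[1])<40)
    p=W[m];print(n,m.sum(),np.percentile(p,[2,98],axis=0).round(1).tolist() if m.any() else '')
E
```

```text
shift [-0.0002 -0.0001  0.0861] turn -0.0 rows>= 2
[512.24324167 122.4449381  110.06402473]
side 177 [[483.1, 83.1, 104.1], [538.4, 147.7, 129.4]]
wrist 9678 [[483.7, 91.3, 107.8], [536.5, 154.9, 130.6]]
```

Emit:
move_arm --pt "0 0 0.025 0" --pt "0 0 0.05 0" --pt "0 0 0.07 0" --pt "0 0 0.084 0" --pt "0 0 0.0855 0" --pt "0 0 0.0855 0"

```text
clock: 32.5
eef_pos: [513.0, 122.5, 25.7]
eef_rot: [3.141, 0.001, 3.124]
wrist_force: [0.5, 0.5, -0.6]
finger_gap: 57.1
finger_force: 19.9
```

Emit:
move_arm --pt "0 0 0 0" --pt "0 0 0 0" --pt "0 0 0 0" --pt "0 0 -0.03 0" --pt "0 0 -0.07 0" --pt "0 0 -0.115 0" --pt "0 0 -0.155 0" --pt "0 0 -0.2 0" --pt "0 0 -0.24 0" --pt "0 0 -0.24 0" --pt "0 0 -0.24 0" --jaw 0.066

```text
clock: 33.6
eef_pos: [512.6, 122.4, 265.2]
eef_rot: [3.141, 0.001, 3.124]
wrist_force: [0.5, 1.3, -0.0]
finger_gap: 66.2
finger_force: 0.0
```

```bash
python3 w.py w12; python3 - <<'E'
from h import *
mounted(dict(np.load('w12.npz')),0)
c=viewer.camera('scene');rolls(c);W=cloud(c);Z=W[...,2]
# cover handle & free edge now
d=viewer.camera('side');V=cloud(d)
for n,w in(('scene',W),('side',V)):
    m=(Z if n=='scene' else V[...,2]);m=(m>190)&(m<270)&(w[...,0]>580)&(w[...,0]<700)&(w[...,1]>-200)&(w[...,1]<175)
    p=w[m];print(n,m.sum(),np.percentile(p,[1,50,99],axis=0).round(1).tolist())
    k=m&(abs(w[...,1]+13)<45)&(w[...,0]>np.nanpercentile(p[:,0],40)); q=w[k]; 
    b=q[(q[:,0]>640)];print('bar?',len(b),np.median(b,0) if len(b) else '')
cv2.imwrite('pics/j12.png',np.hstack([c['frame'][130:330,230:430],d['frame'][60:260,220:420]]))
E
```

```text
33.65 [512.3 122.3 264.1] [-3.1414e+00 -1.0000e-03  3.1238e+00] 66.12357781316965 [ 0.8 -0.3 -0.3] [428. 125. 444.]
lane 1 1392 top z 43.4 center [512.3 123.3]
lane 2 1427 top z 43.4 center [511.7  34.6]
lane 3 1395 top z 43.4 center [510.5 -52.1]
scene 2609 [[617.5, -196.7, 191.2], [624.7, -11.7, 229.8], [670.7, 167.4, 252.7]]
bar? 165 [668.29830817 -10.82815483 242.87439982]
side 890 [[613.3, -198.3, 190.7], [620.1, -44.3, 233.4], [666.6, 165.6, 251.0]]
bar? 72 [661.20025891   2.41795899 241.08425604]
```

View pics/j12.png

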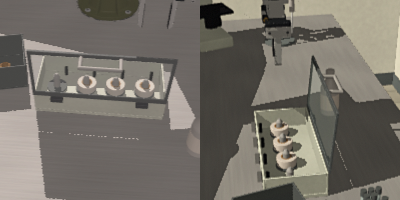

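All three rolls are seated on lanes 1 to 3, with tops at z=43.4. The picture shows the cover still up and lane 4 bare. The bar is at about (664,-13,241), so I'll regrasp it and reverse the arc.

```bash
python3 - <<'E'
from h import *
go([664,-14,305],1.558)
E
```

```text
shift [-0.1542 -0.1336 -0.0419] turn 1.566 rows>= 11
```

Emit:
move_arm --pt "0 0 -0.02 0.14" --pt "-0.01 -0.01 -0.042 0.28" --pt "-0.03 -0.03 -0.042 0.42" --pt "-0.05 -0.05 -0.042 0.57" --pt "-0.07 -0.065 -0.042 0.71" --pt "-0.09 -0.08 -0.042 0.85" --pt "-0.11 -0.1 -0.042 1.0" --pt "-0.125 -0.115 -0.042 1.14" --pt "-0.14 -0.125 -0.042 1.28" --pt "-0.1542 -0.1336 -0.042 1.42" --pt "-0.1542 -0.1336 -0.042 1.566" --pt "-0.1542 -0.1336 -0.042 1.566" --jaw 0.034

```text
clock: 34.95
eef_pos: [664.5, -14.2, 305.0]
eef_rot: [-3.139, -0.0, 1.555]
wrist_force: [0.2, 0.8, -0.2]
finger_gap: 34.3
finger_force: 0.0
```

Emit:
move_arm --pt "0 0 0 0" --pt "0 0 0 0" --pt "0 0 0 0"

```text
clock: 35.25
eef_pos: [664.3, -13.7, 307.0]
eef_rot: [3.142, 0.0, 1.56]
wrist_force: [-0.4, 0.2, -0.5]
finger_gap: 34.2
finger_force: 0.0
```

```bash
python3 w.py w13; python3 - <<'E'
from h import *
c=dict(np.load('w13.npz'));W=cloud(c)
m=(W[...,2]>225)&(W[...,2]<262)&(W[...,0]>580)&(W[...,0]<720)&(W[...,1]>-65)&(W[...,1]<45);p=W[m]
for lo in range(600,700,8):
    k=p[(p[:,0]>=lo)&(p[:,0]<lo+8)]
    if len(k)>20: print(lo,len(k),np.median(k,0).round(1))
go([664,-14,222],1.558)
E
```

```text
35.3 [664.3 -13.8 307. ] [3.1415 0.     1.5596] 33.704304099210695 [ 0.6 -0.7 -0.1] [666.  72. 486.]
616 220 [623.4  -2.6 250.7]
624 835 [626.8  14.3 250.3]
632 163 [636.3  37.5 245.8]
640 254 [644.1  33.8 244.7]
648 274 [651.8  33.5 243.9]
656 767 [661.8  -9.9 242.6]
664 1117 [667.1  -2.9 243. ]
shift [-0.0002 -0.0003  0.085 ] turn 0.002 rows>= 2
```

View pics/w13.png

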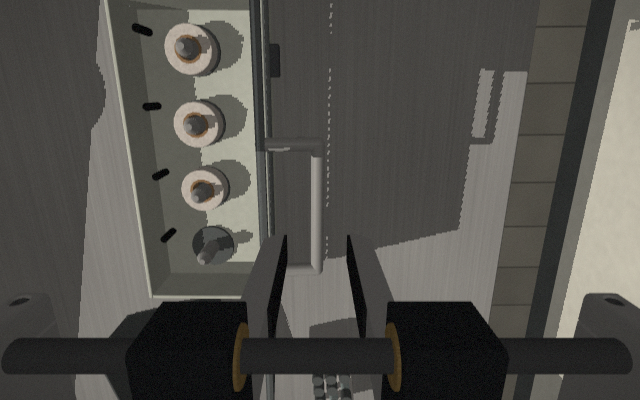

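The bar is at (317,205), x≈665, and falls between the fingers. Descend and grip.

Emit:
move_arm --pt "0 0.001 0.03 0" --pt "0 0.001 0.06 0" --pt "0 0.001 0.08 0" --pt "0 0.001 0.086 0" --pt "0 0.001 0.086 0" --pt "0 0.001 0.086 0"

```text
clock: 35.9
eef_pos: [665.8, -13.9, 222.4]
eef_rot: [3.14, 0.0, 1.558]
wrist_force: [-0.2, 0.5, 0.2]
finger_gap: 33.8
finger_force: 0.0
```

Emit:
move_arm --pt "0 0 0 0" --pt "0 0 0 0" --pt "0 0 0 0" --pt "0 0 0 0" --pt "0 0 0 0" --pt "0 0 0 0" --jaw 0 --squeeze 25

```text
clock: 36.5
eef_pos: [665.4, -14.0, 221.2]
eef_rot: [3.141, 0.0, 1.558]
wrist_force: [-0.7, -0.2, 2.6]
finger_gap: 8.9
finger_force: 25.0
```

```bash
python3 - <<'E'
from h import *
import math
s=manip.read_state();p=s['eef_pos'];print(p,s['finger_gap'],s['finger_force'],s['wrist_force'])
f=lambda a:np.array([-.168*math.cos(a)+.044*math.sin(a),.168*math.sin(a)+.044*math.cos(a)])
# reference: a=0 at TCP x 438.2, z 101.6 (first pinch)
hx=438.2+168; a=min(np.linspace(1.3,1.8,501),key=lambda a:abs(f(a)[0]*1000-(p[0]-hx)));print('a',a,'z implied',101.6+1000*(f(a)[1]-.044))
for b in np.r_[np.arange(1.5,0.05,-.13),0.05,0]: d=f(b)-f(a);print(round(b,2),'y %.3f z %.3f'%(d[0],-d[1]))
E
```

```text
[665.43503258 -13.96299603 221.16656623] 8.927690163323236 24.99999761581421 [-0.70063143 -0.24136874  2.56173848]
a 1.663 z implied 220.83516265385794
1.5 y -0.027 z -0.007
1.37 y -0.050 z -0.010
1.24 y -0.072 z -0.010
1.11 y -0.095 z -0.007
0.98 y -0.116 z -0.001
0.85 y -0.137 z 0.008
0.72 y -0.157 z 0.019
0.59 y -0.174 z 0.033
0.46 y -0.190 z 0.049
0.33 y -0.204 z 0.067
0.2 y -0.215 z 0.087
0.07 y -0.224 z 0.108
0.05 y -0.225 z 0.111
0.0 y -0.227 z 0.119
```

Emit:
move_arm --pt "0 -0.012 -0.004 0" --pt "0 -0.027 -0.007 0" --pt "0 -0.05 -0.01 0" --pt "0 -0.072 -0.01 0" --pt "0 -0.095 -0.007 0" --pt "0 -0.116 -0.001 0" --pt "0 -0.137 0.008 0" --pt "0 -0.157 0.019 0" --pt "0 -0.174 0.033 0" --pt "0 -0.19 0.049 0" --pt "0 -0.204 0.067 0" --pt "0 -0.215 0.087 0"

```text
clock: 37.7
eef_pos: [449.2, -10.6, 133.8]
eef_rot: [-3.141, -0.001, 1.558]
wrist_force: [1.4, 5.1, 0.9]
finger_gap: 9.1
finger_force: 25.0
```

Emit:
move_arm --pt "0 -0.005 0.01 0" --pt "0 -0.009 0.021 0" --pt "0 -0.011 0.028 0" --pt "0 -0.012 0.033 0" --pt "0 -0.012 0.034 0" --pt "0 -0.012 0.034 0"

```text
clock: 38.3
eef_pos: [436.8, -10.5, 99.6]
eef_rot: [-3.137, -0.001, 1.558]
wrist_force: [-15.3, 5.2, 6.9]
finger_gap: 8.5
finger_force: 25.0
```

```bash
python3 - <<'E'
from h import *
s=manip.read_state();print(s['eef_pos'],s['wrist_force'],s['finger_gap'])
E
```

```text
[436.82542153 -10.51407789  99.62109656] [-15.2860197    5.16818631   6.88452557] 8.506580448107178
```

Emit:
move_arm --pt "0 0.001 0 0" --pt "0 0.001 0 0" --pt "0 0.001 0 0" --pt "0 0.001 0 0" --pt "0 0.001 0 0" --pt "0 0.001 -0.03 0" --pt "0 0.001 -0.07 0" --pt "0 0.001 -0.11 0" --pt "0 0.001 -0.15 0" --pt "0 0.001 -0.15 0" --pt "0 0.001 -0.15 0" --jaw 0.05

```text
clock: 39.4
eef_pos: [439.5, -11.1, 250.0]
eef_rot: [3.14, 0.0, 1.558]
wrist_force: [0.3, -0.4, -1.3]
finger_gap: 50.0
finger_force: 0.0
```

```bash
python3 w.py w14; python3 - <<'E'
from h import *
from scipy.optimize import least_squares
for n in('scene','side','wrist'):
    c=viewer.camera(n) if n!='wrist' else dict(np.load('w14.npz'));W=cloud(c)
    if n=='side': cv2.imwrite('pics/d14.png',c['frame'][100:300,180:480])
    if n=='scene': S=c
    m=(W[...,2]>70)&(W[...,2]<100)&(W[...,0]>446)&(W[...,0]<585)&(W[...,1]>-190)&(W[...,1]<160);p=W[m]
    k=np.linalg.lstsq(np.c_[p[:,:2]-[520,-12],np.ones(len(p))],p[:,2],rcond=None)[0]
    b=(W[...,2]>105)&(W[...,2]<140)&(W[...,0]>420)&(W[...,0]<460)&(abs(W[...,1]+13)<45);q=W[b]
    print(n,len(p),'cover slope x,y,z',k.round(3),'bar top',np.percentile(q[:,2],[50,90]).round(1),np.median(q[:,0]).round(1))
E
```

```text
39.45 [439.1 -11.  249. ] [-3.1406 -0.      1.5578] 49.90398752442279 [-0.2  0.5  0.1] [441.  75. 429.]
scene 3759 cover slope x,y,z [ 0.0000e+00 -1.0000e-03  8.0282e+01] bar top [122.9 126.2] 440.7
side 3080 cover slope x,y,z [ 0.    -0.    78.175] bar top [122.5 124.5] 436.8
wrist 39504 cover slope x,y,z [-1.000e-03 -0.000e+00  7.957e+01] bar top [123.7 125.1] 437.5
```

View pics/d14.png

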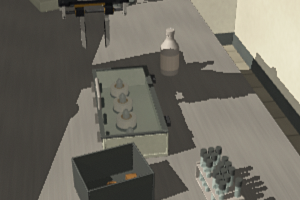

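The cover lies flat: the plane slope is 0.00 in all three views and the bar top is at z≈124. The rolls are under it, the cores are in the bin and the arm is clear, so I'll hand in.

```bash
python3 -c "
from cell import manip
print(manip.sign_off())"
```

```text
the job is handed in; nothing more can be done
None
```

The job is handed in at about 39 s of the 210 s allowed: both spent cores are in the bin, the three fresh rolls are seated on lanes 1–3, the cover is shut flat, and the arm is clear; the sign-off returned no verdict.

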